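# Space a plate in the setting jig and hold it flush

## Robot

A 6-joint arm with a two-finger parallel gripper is mounted at the origin on the work surface. World frame = base frame: x ahead of the robot, y to its left, z up, the work surface at z = 0. Lengths are in m, angles in degrees, forces in N, time in s.
With the tool pointing down it reaches from about 0.4 to 0.825 m from the base axis. Payload 7 kg.
Tool frame: the origin (TCP) lies at the very end of the fingers, on their centre line; the grasp point (between the pads) lies 19 mm behind it; z points along the fingers, y is the line along which they close (so a half turn about z gives the same grasp; the last joint's range is limited). The gripper opens to 88 mm and grips with 3 to 60 N. Pads are 19 mm wide; open, the fingers measure 130 mm over their backs; the gripper's body (78 mm by 193 mm) begins 47 mm behind the grasp point.
Start: joints at [83.944, 20.546, 0.682, 0, -70.136, -16.507], TCP at [0.259, 0.623, 0.227] pointing down, gripper open.
Joint ranges: [-176.03, 176.03], [-82.01, 121.73], [-58.28, 71.71], [-173.87, 95.51], [-174.79, -0.11], [-173.66, 173.66]. Speed limits (degrees/s): [136.94, 136.94, 172.46, 180, 180, 180].

## Interface

Orientations are given as [roll, pitch, yaw] about the fixed x, y, z axes, in that order (R = Rz(yaw) Ry(pitch) Rx(roll)).
In Python, from plant import ctrl, viewer gives the robot as it stands.
- The arm moves only by the tool servo_tool, never from a script. Its argument "rows" is a list of rows, each a list of 6 numbers: the shift along the world's x, y, z in mm, then the turn, a rotation vector about the world's x, y, z in degrees. A call has 1 to 5 rows; each row shifts and turns the commanded pose from where the row before left it; what a row does not reach is not made up. A row lasts 1/12 s, in which the tool goes at most 41.7 mm and 7.16 degrees, less where a joint would pass 70% of its speed; a pose out of reach is approached as far as the arm can. A call is refused whole if a number of a shift passes 41.7 or a number of a turn 7.16, either way. A call with a gripper value outside its range is refused whole. "fingers" is the finger opening in mm, from 0 to 87.6, set as the call begins (left out, the last holds). The fingers move at their own pace and stop on an object; the grip force is fixed at half the most. Time passes only in rows, so rows that do not move let the fingers close. It gives the time, the measured TCP pose, the force and the opening at its end, in the units of the state.
- ctrl.get_obs(): the state, without advancing time (a new reading comes with each control period).
- viewer.snapshot(name): name is "side" or "top"; returns (picture, depth): 384x512x3 uint8, red, green, blue; 384x512 float32, m along the optical axis (not along the pixel's ray), 0 where there is no reading.
- viewer.calibration(name): a dict with "fx", "fy", "cx", "cy" (pixels), "origin" and "rotation" of the camera in the world. Camera axes: x right, y up, looking along -z (the intrinsics and any distortion apply to the point x, -y, -z); pixel columns grow to the right and rows downward; lengths in m; the calibration is good to about 2 mm. A picture is of the moment at which its call begins. calibration takes no time and is no camera call.
- ctrl.close_job(): hands the job in, once; it reports no verdict.
The state is a dict: "clock": time; "joint_pos": joint angles; "qvel": joint speeds; "tau": joint torques, N m; "tool_pos": TCP position; "orientation": TCP orientation; "force": force on the tool from outside, world axes, zero at the start; "moment": the same for the moment, N m; "opening": finger opening in m.
Only numpy, scipy, OpenCV 4.12 (cv2) and the standard library are available. Lean on these libraries where they do the work, as an engineer would, in place of code of your own. Each camera call takes 0.05 s, during which the arm holds its last target. There are 200 camera calls.

## Task

Take the thin brass spacer from the rack and slide it fully home into the gap beside the plate that is wide enough for it, about midway along the jaw, turned so that its lip rests on the jaw and not over the plate, and let go of it. Then press the plate down with the fingers until its top is flush with the jaw tops, and finish while holding it pressed there. Leave the thick spacer and the other things on the bench where they are.

Things in the scene. Friction and masses are not known exactly. Their poses are not given: they have to be found in the camera images.
- jig: wooden jig base fixed to the bench, 130 (x) x 190 (y) x 10 mm, origin underside centre, z up, turned up to 0.3 rad. The plate lies over its middle, with one jaw on each side along the jig's y, and low end rails 39 to 53 mm from the centre along its x (tops 40 mm above the bench)
- thin_jaw: dark wood jaw fixed on the jig, 70 (x) x 10 (y) x 30 (z) mm, origin underside centre, 10 mm above the bench (top at 40 mm); axes parallel to the jig's. It stands 58 mm from the jig's centre towards the jig's +y or -y (it varies). The gap between it and the plate is the wide one: 12 to 14 mm
- thick_jaw: as the thin jaw but 30 mm thick in y; it stands on the opposite side, and its gap to the plate is only 2 to 4 mm
- plate: loose polished metal plate 70 (x) x 80 (y) x 12 mm, 0.4 kg, origin underside centre, on a sprung bed (60 x 64 mm, under its middle). At rest its underside is 33 mm above the bench, its top 5 mm proud of the jaws. Pushed down it starts to sink at about 7 N and meets a firm stop at about 11 N, with its top level with the jaw tops (underside at 28 mm)
- spacer: thin brass spacer: upright blade 36 (x) x 11 (y) x 58 (z) mm, round bottom edge, origin bottom centre, 0.12 kg. A lip juts 9 mm towards its +y only, 22 to 28 mm above the bottom; the 30 mm of blade above it is the grip (11 mm, along y). Starts in a rack slot, lip on the rack, bottom 4 mm above the bench. Home in the jig: lip on the thin jaw's top, bottom 18 mm above the bench; it may lean a little
- rack: wooden rack fixed to the bench, 140 (x) x 60 (y) x 26 mm, origin underside centre; through slots 34 mm to either side of its centre along x hold the two spacers (the thin one at -x), with about 1 mm of play in all
- wide_spacer: the other brass spacer in the rack, same shape but 20 mm thick: fits neither gap, a bystander (origin bottom centre)
- dish: bystander: bevelled silver dish, 104 mm across, 24 mm high (origin underside centre)
- file: bystander: flat file, about 190 mm long, 16 mm high, along its x (origin underside)
- template: bystander: flat brass template with a window, 110 x 46 x 5 mm (origin underside centre)
- hammer: bystander: hammer lying on the bench left of the jig
- jar: bystander: amber glass jar with steel cap, 60 mm across, 70 mm high
- cork_block: bystander: cork block 90 x 50 x 35 mm
- punch: bystander: upright steel punch, 24 mm across, 65 mm high, beyond the jig
Not all that is in view belongs to the job. What is shaped like the spacer but blue or turquoise is not meant.

How it is judged (in metres and radians):
On the way:
1. the thin spacer stands fully home in the wide gap, lip on the thin jaw, let go, with the plate not yet pressed (height (world z) of spacer between 0.0155 and 0.0205 m and y of thin_jaw in the frame of spacer between 0.008 and 0.018 m and y of plate in the frame of spacer between -0.056 and -0.035 m and x of spacer in the frame of thin_jaw between -0.02 and 0.02 m and angle between the x axis of spacer and the x axis of thin_jaw, either way round below 0.12 rad and angle between spacer's own z axis and vertical below 0.2 rad and contact force between each of the arm, the fingers and spacer below 0.3 N and height (world z) of plate above 0.0312 m), for 0.2 s.
At the end, for the whole second after the job is handed in: spacer home in the wide gap, untouched: lip on the thin jaw (height 2.5 mm), midway within 20 mm, square 0.12 rad, upright 0.2 rad; plate top level with the jaws within 1.7 mm, flat within 0.035 rad, at rest, within 10 mm of the jig centre, fingers pressing it with over 4 N (height (world z) of spacer between 0.0155 and 0.0205 m and y of thin_jaw in the frame of spacer between 0.008 and 0.018 m and y of plate in the frame of spacer between -0.056 and -0.035 m and x of spacer in the frame of thin_jaw between -0.02 and 0.02 m and angle between the x axis of spacer and the x axis of thin_jaw, either way round below 0.12 rad and angle between spacer's own z axis and vertical below 0.2 rad and contact force between each of the arm, the fingers and spacer below 0.3 N and height (world z) of plate between 0.0262 and 0.0297 m and angle between plate's own z axis and vertical below 0.035 rad and contact force between the fingers and plate above 4 N and horizontal distance between plate and jig below 0.01 m and linear speed of plate below 0.02 m/s); the arm keeps its last pose, push and grip.
It fails at once if the thick spacer is moved by more than 20 mm (distance of wide_spacer from where it was at the start of the episode above 0.02 m).
It fails at once if another thing on the bench is moved by more than 20 mm (distance of any of dish, file, template, hammer, jar, cork_block, punch from where it was at the start of the episode above 0.02 m).
It also fails if it takes over 40 s, if anything falls off the work surface, if the arm or the gripper's body presses on something with over 40 N, if the wrist force passes 120 N, or if a joint passes its speed limit or range.

## Working session

There is one attempt and no reset: what is moved stays moved. The work goes in short steps, Python scripts to look and compute and a tool call to move; the robot and the scene stay as the last step left them, time stands still between calls to the robot, and variables do not carry over. Pictures are saved under pics/ and viewed, on a budget of 10 in all, crops included, one or two more only if the job needs it, and the job is handed in when it is done.

Besides the shell and the picture viewer there is one more tool, called after "Request:" as name(argument=value, ...) on one line, values as JSON. servo_tool: Moves the arm, as the interface text tells. Its arguments: {"type":"object","properties":{"rows":{"type":"array","items":{"type":"array","items":{"type":"number"}}},"fingers":{"type":"number"}},"required":["rows"]}

```bash
mkdir -p pics; ls; cat > h.py <<'E'
import numpy as np, cv2
from plant import ctrl, viewer
def snap(n,tag):
    p,d=viewer.snapshot(n); np.savez(f'pics/{tag}.npz',p=p,d=d); cv2.imwrite(f'pics/{tag}.png',p[:,:,::-1]); return p,d
def world(n,u,v,d=None,z=None):
    c=viewer.calibration(n); R=np.array(c['rotation']); o=np.array(c['origin'])
    r=np.array([(u-c['cx'])/c['fx'],-(v-c['cy'])/c['fy'],-1.0]); r=R@r
    return o+r*(d if z is None else (z-o[2])/r[2])
def crop(tag,x0,y0,x1,y1,k):
    im=cv2.imread(f'pics/{tag}.png')[y0:y1,x0:x1]; cv2.imwrite(f'pics/{tag}_c{x0}_{y0}.png',cv2.resize(im,None,fx=k,fy=k,interpolation=cv2.INTER_CUBIC))
E
python3 - <<'E'
from h import *
a,_=snap('top','t0');b,_=snap('side','s0')
cv2.imwrite('pics/both.png',cv2.resize(np.vstack([a,b])[:,:,::-1],None,fx=.78,fy=.78))
for n in('top','side'):print(viewer.calibration(n))
print(ctrl.get_obs())
E
```

```text
pics
{'fx': 424.6810251099892, 'fy': 424.6810251099892, 'cx': 253.48658681944073, 'cy': 190.80129614347084, 'origin': array([0.33674351, 0.00592341, 1.30088987]), 'rotation': array([ 10.76298784,  -1.16627211, -90.99621608])}
{'fx': 397.7906607700164, 'fy': 397.7906607700164, 'cx': 251.88858611183835, 'cy': 193.09464584759823, 'origin': array([0.30046336, 0.61850052, 0.84430281]), 'rotation': array([  41.91788277,   -0.62692134, -156.41613445])}
{'clock': 0.1, 'joint_pos': array([ 8.39430861e+01,  2.05873899e+01,  6.38756951e-01, -1.51042700e-02,
       -7.01358154e+01, -1.65061333e+01]), 'qvel': array([ 0.0375254 , -0.00655851,  0.09111744,  0.03418269, -0.04454834,
        0.07070945]), 'tau': array([-4.46664963e-04, -5.84165883e+01,  2.93751240e+01,  7.01554388e+00,
        1.01261563e-02, -4.67418420e-05]), 'tool_pos': array([0.25887907, 0.62291444, 0.22572197]), 'orientation': array([ 1.79914997e+02, -1.03805713e-02, -2.25681823e+01]), 'force': array([-0.27880797, -0.09448865,  0.61973135]), 'moment': array([ 0.00309897,  0.00031741, -0.03645582]), 'opening': 0.08773912477742432}
```

View pics/both.png

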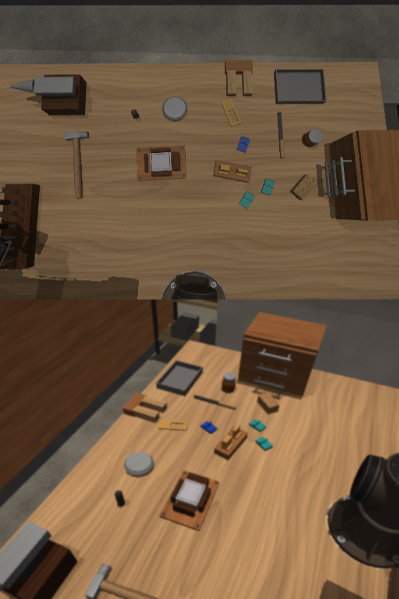

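The overview shows the jig at about (206,208) and the rack at about (299,220) in the top picture (full-size pixels). The turquoise and blue decoys lie around the rack.

```bash
sed -i "s/R=np.array(c\['rotation'\])/R=Rotation.from_euler('xyz',c['rotation'],degrees=True).as_matrix()/; 1i from scipy.spatial.transform import Rotation" h.py
python3 - <<'E'
from h import *
a=cv2.imread('pics/t0.png')
f=lambda x0,y0:cv2.resize(a[y0:y0+60,x0:x0+80],None,fx=10,fy=10,interpolation=cv2.INTER_CUBIC)
cv2.imwrite('pics/c1.png',np.vstack([f(166,178)[:300*2:],f(260,190)])[:, :][::1] if 0 else np.vstack([cv2.resize(f(166,178),(720,540))[0:540]]))
b=cv2.imread('pics/s0.png')
g=lambda im,x0,y0,w,h,W,H:cv2.resize(im[y0:y0+h,x0:x0+w],(W,H),interpolation=cv2.INTER_CUBIC)
# 2x2 sheet, 400x300 each : scale 5
cv2.imwrite('pics/c1.png',np.vstack([np.hstack([g(a,166,178,80,60,400,300),g(a,260,190,80,60,400,300)]),np.hstack([g(b,200,215,80,80,400,300),g(b,260,150,80,60,400,300)])]))
E
```

```text
(no output)
```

View pics/c1.png

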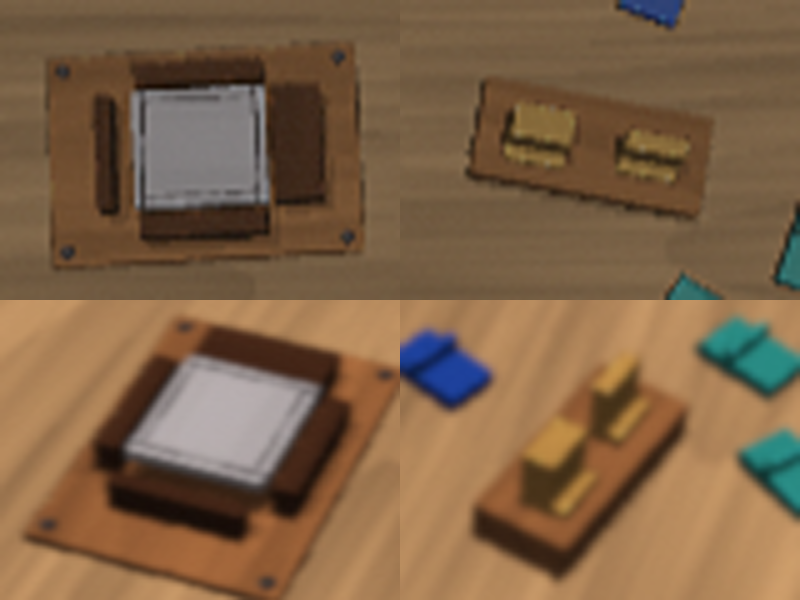

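The crops show the following.
- **Jig (top):** the thin jaw is at crop (106,155), the left side and so world +y, with the wide gap beside it.
- **Rack (top):** the thin spacer is the right one at crop (655,155), with its lip towards the image bottom (world -x).

I'll use depth and corners to measure.

```bash
cat >> h.py <<'E'
def cloud(n,tag):
    z=np.load(f'pics/{tag}.npz'); d=z['d']; c=viewer.calibration(n)
    R=Rotation.from_euler('xyz',c['rotation'],degrees=True).as_matrix()
    v,u=np.mgrid[:384,:512]; P=np.stack([(u-c['cx'])/c['fx']*d,-(v-c['cy'])/c['fy']*d,-d],-1)@R.T+c['origin']
    return P,z['p'],d
def tp(n,x0,y0,k,pts,z):
    return np.array([world(n,x0+(u+.5)/k-.5,y0+(v+.5)/k-.5,z=z) for u,v in pts])
E
python3 - <<'E'
from h import *
np.set_printoptions(precision=4,suppress=True)
A=lambda pts,z:tp('top',166,178,5,pts,z)
B=lambda pts,z:tp('top',260,190,5,[(u-400,v) for u,v in pts],z)
def S(pts,z,x0=200,y0=215,kx=5,ky=3.75,ox=0,oy=300): return np.array([world('side',x0+(u-ox+.5)/kx-.5,y0+(v-oy+.5)/ky-.5,z=z) for u,v in pts])
def rep(l,q): print(l,q.mean(0)[:2],[round(float(np.linalg.norm(q[i]-q[i-1])),4) for i in range(len(q))],[round(float(np.degrees(np.arctan2(*(q[i]-q[i-1])[1::-1]))),1) for i in range(len(q))])
rep('jig',A([(46,60),(354,42),(363,251),(54,268)],.01))
rep('plate',A([(132,91),(264,84),(270,205),(135,210)],.045))
rep('jaw',A([(95,96),(112,95),(118,212),(101,214)],.04))
rep('rack',B([(485,79),(714,117),(703,210),(473,171)],.026))
rep('jigS',S([(176,320),(399,372),(284,600),(25,538)],.01))
rep('plateS',S([(192,356),(322,384),(266,486),(125,443)],.045))
for n,t in(('top','t0'),('side','s0')):
    P,p,d=cloud(n,t)
    for l,cx,cy,z0,z1 in(('plate',.33,.13,.0425,.05),('jaws',.33,.13,.034,.0415),('sp',.27,-.1,.05,.075),('lip',.27,-.1,.029,.04)):
        m=(d>0)&(P[...,2]>z0)&(P[...,2]<z1)&(abs(P[...,0]-cx)<.1)&(abs(P[...,1]-cy)<.14)
        k,lab,st,ce=cv2.connectedComponentsWithStats(m.astype(np.uint8))
        for i in range(1,k):
            if st[i,4]<8: continue
            q=P[lab==i]; r=cv2.minAreaRect((q[:,:2]*1000).astype(np.float32))
            print(n,l,st[i,4],ce[i],q.mean(0),np.round(r[0],1),np.round(r[1],1),round(r[2],1))
E
```

```text
jig [0.5286 0.1203] [0.1286, 0.1902, 0.1298, 0.1873] [3.1, -87.3, -178.2, 92.3]
plate [0.5277 0.1197] [0.0717, 0.079, 0.0732, 0.0799] [2.0, -87.7, -177.3, 91.3]
jaw [0.5252 0.1761] [0.0715, 0.0102, 0.0709, 0.0101] [3.6, -87.4, -176.5, 95.9]
rack [ 0.4918 -0.1585] [0.0567, 0.1409, 0.0571, 0.1404] [-8.9, -100.4, 170.6, 79.5]
jigS [0.527 0.124] [0.1867, 0.1247, 0.1825, 0.1291] [-87.2, -177.3, 94.1, 4.6]
plateS [0.5269 0.1201] [0.0751, 0.0681, 0.0824, 0.0739] [-90.2, -175.5, 94.0, -1.3]
```

```bash
python3 - <<'E'
from h import *
np.set_printoptions(precision=4,suppress=True)
for n,t in(('top','t0'),('side','s0')):
    P,p,d=cloud(n,t)
    for l,cx,cy,z0,z1 in(('plate',.528,.12,.0425,.05),('jaws',.528,.12,.032,.0415),('rack',.49,-.16,.02,.029),('sp',.49,-.16,.05,.075),('lip',.49,-.16,.029,.04)):
        m=(d>0)&(P[...,2]>z0)&(P[...,2]<z1)&(abs(P[...,0]-cx)<.08)&(abs(P[...,1]-cy)<.11)
        k,lab,st,ce=cv2.connectedComponentsWithStats(m.astype(np.uint8))
        for i in range(1,k):
            if st[i,4]<8: continue
            q=P[lab==i]; r=cv2.minAreaRect((q[:,:2]*1000).astype(np.float32))
            print(n,l,st[i,4],ce[i],q.mean(0),np.round(r[0],1),np.round(r[1],1),round(r[2],1))
E
```

```text
top plate 13 [197.6154 192.1538] [0.5733 0.144  0.0444] [574.4 143.5] [16. 11.] 75.9
top plate 559 [205.5295 206.6136] [0.5289 0.12   0.0459] [528.6 120.3] [70.3 79.6] 2.9
top plate 12 [224.4167 199.0833] [0.5512 0.0638 0.0436] [551.4  63.6] [ 9.  12.6] 89.8
top plate 20 [202.7 222.1] [0.4829 0.1284 0.0435] [481.9 130.2] [12.4 28.7] 6.9
top plate 13 [212.3077 221.7692] [0.4834 0.1    0.0442] [483.2 100.5] [ 8.7 23.3] 8.4
top jaws 60 [207.9    191.8833] [0.5748 0.1137 0.0388] [575.9 113.4] [14.1 54.5] 2.8
top jaws 15 [194.8    192.1333] [0.5745 0.1531 0.0388] [575.  151.3] [14.6 13.3] 88.2
top jaws 153 [224.8954 205.3399] [0.5329 0.0627 0.0393] [532.5  64. ] [70.8 33. ] 0.7
top jaws 66 [186.4394 208.2424] [0.5259 0.1776 0.0388] [526.8 177.6] [66.8  9.7] 0.6
top jaws 56 [212.     221.4107] [0.4851 0.1013 0.0384] [485.1 106.7] [19.1 53. ] 10.0
top jaws 8 [197.125 219.125] [0.4926 0.1455 0.0385] [491.7 146.8] [ 5.3 15.3] 9.3
top jaws 20 [197.75 223.4 ] [0.4798 0.1436 0.0384] [481.2 142.9] [11.2 24.1] 0.9
top rack 557 [298.2729 218.921 ] [ 0.4903 -0.1583  0.0257] [ 491.9 -157.6] [140.8  6
[... 557 characters left out ...]
4322 242.157 ] [0.5121 0.0962 0.0381] [520.3 105.1] [ 87.6 114.3] 2.9
side jaws 171 [226.1988 242.7719] [0.5741 0.1265 0.0378] [572.6 123.9] [18.7 78.4] 2.6
side jaws 139 [235.0288 267.3957] [0.5249 0.1808 0.0377] [526.5 179.8] [69.7 12.9] 2.9
side rack 479 [295.8038 183.4489] [ 0.4878 -0.1456  0.0241] [ 491.1 -155.3] [143.   61.3] 78.6
side sp 58 [302.4138 165.7069] [ 0.4861 -0.1868  0.0576] [ 486.6 -189.1] [37.6 12.5] 80.0
side sp 98 [290.1429 179.551 ] [ 0.4991 -0.1204  0.0583] [ 500.3 -123.1] [38.7 21.3] 80.4
side lip 48 [303.4583 173.25  ] [ 0.4792 -0.1839  0.0327] [ 477.7 -184.3] [37.  16.1] 63.5
side lip 61 [291.5902 187.9016] [ 0.491  -0.1159  0.0326] [ 489.2 -116.8] [41.7 23.6] 51.2
```

Measurements from the two cameras agree to about 2-3 mm, and all sizes match the given ones:

| Item | Position (m) | Yaw | Notes |
|---|---|---|---|
| Jig | (0.528, 0.121) | 2.9° | thin jaw at +y |
| Thin spacer | (0.487, -0.190) | 78.5° | +y (lip) towards -x |

The tool needs to turn about -79° for the grasp, then -75.6° for the placing. I'll go above the spacer first.

Request:
servo_tool(rows=[[15,-34,-3,0,0,-3.3],[15,-34,-3,0,0,-3.3],[15,-34,-3,0,0,-3.3],[15,-34,-3,0,0,-3.3],[15,-34,-3,0,0,-3.3]], fingers=50)

```text
clock: 0.52
tool_pos: [0.3342, 0.4514, 0.211]
orientation: [180.0, -0.0, -39.2]
force: [0.6, 0.2, 0.7]
opening: 0.06
```

Request:
servo_tool(rows=[[15,-34,-3,0,0,-3.3],[15,-34,-3,0,0,-3.3],[15,-34,-3,0,0,-3.3],[15,-34,-3,0,0,-3.3],[15,-34,-3,0,0,-3.3]])

```text
clock: 0.93
tool_pos: [0.4091, 0.2815, 0.1964]
orientation: [180.0, 0.0, -55.7]
force: [0.5, 0.9, 0.1]
opening: 0.0505
```

Request:
servo_tool(rows=[[15,-34,-3,0,0,-3.3],[15,-34,-3,0,0,-3.3],[4,-34,-3,0,0,-3.3],[4,-34,-3,0,0,-3.3],[4,-34,-3,0,0,-3.3]])

```text
clock: 1.35
tool_pos: [0.4507, 0.1115, 0.1812]
orientation: [180.0, -0.0, -72.2]
force: [-0.6, -0.2, 0.7]
opening: 0.0496
```

Request:
servo_tool(rows=[[4,-34,-3,0,0,-3.3],[4,-34,-3,0,0,-3.3],[4,-34,-3,0,0,-3.3],[4,-34,-3,0,0,-3.3],[4,-34,-3,0,0,-3.3]])

```text
clock: 1.77
tool_pos: [0.4706, -0.0584, 0.1664]
orientation: [-180.0, 0.0, -88.7]
force: [1.2, 1.6, 0.5]
opening: 0.0499
```

Request:
servo_tool(rows=[[4,-34,-3,0,0,-3.3],[4,-34,-3,0,0,-3.3],[4,-34,-3,0,0,-3.3],[4,-30,-3,0,0,-3.0],[0,0,0,0,0,0]])

```text
clock: 2.18
tool_pos: [0.4866, -0.1926, 0.1534]
orientation: [179.9, -0.0, -101.8]
force: [0.5, 0.5, -0.4]
opening: 0.0498
```

Request:
servo_tool(rows=[[0,2,-35,0,0,0.3],[0,0,-35,0,0,0],[0,0,-25,0,0,0],[0,0,-15,0,0,0],[0,0,-5,0,0,0]])

```text
clock: 2.6
tool_pos: [0.4848, -0.1864, 0.0367]
orientation: [179.7, -0.0, -101.2]
force: [-1.1, -0.3, -0.0]
opening: 0.05
```

```bash
python3 - <<'E'
from h import *
a,_=snap('top','t1');b,_=snap('side','s1')
g=lambda im,x0,y0,w,h,W,H:cv2.resize(im[y0:y0+h,x0:x0+w],(W,H),interpolation=cv2.INTER_CUBIC)[:,:,::-1]
cv2.imwrite('pics/c2.png',np.hstack([g(a,270,180,80,80,400,400),g(b,250,120,100,100,400,400)]))
o=ctrl.get_obs();print(o['tool_pos'],o['joint_pos'])
E
```

```text
[ 0.48632481 -0.18655975  0.03873969] [ 6.19462655e-01  1.80116254e+01 -3.17971594e+01  1.57452235e-03
 -4.03314423e+01 -1.17654187e+01]
```

View pics/c2.png

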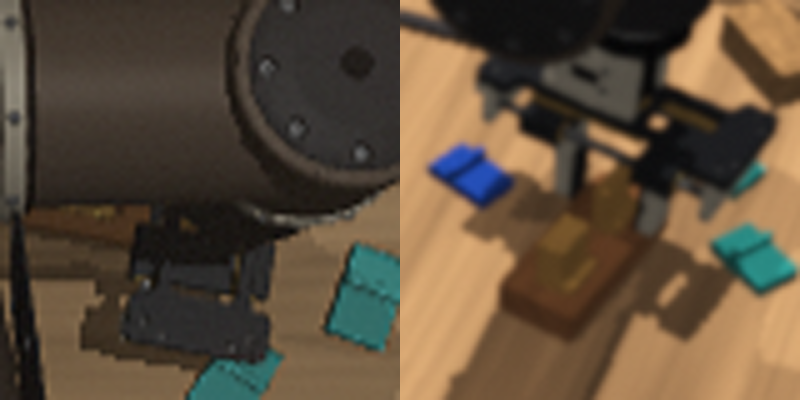

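The side view shows the fingers straddling the thin spacer, with the thick one clear. I'll correct y by about 3 mm, then close.

Request:
servo_tool(rows=[[0.5,-3,0,0,0,-0.2],[0,0,0,0,0,0],[0,0,0,0,0,0]])

```text
clock: 2.95
tool_pos: [0.4885, -0.1898, 0.0408]
orientation: [-179.9, 0.0, -101.4]
force: [-0.2, 0.3, 0.1]
opening: 0.0498
```

Request:
servo_tool(rows=[[0,0,0,0,0,0],[0,0,0,0,0,0],[0,0,0,0,0,0],[0,0,0,0,0,0],[0,0,0,0,0,0]], fingers=4)

```text
clock: 3.37
tool_pos: [0.4875, -0.1897, 0.0397]
orientation: [-180.0, 0.0, -101.4]
force: [0.3, 0.1, -0.0]
opening: 0.0221
```

Request:
servo_tool(rows=[[0,0,0,0,0,0],[0,0,0,0,0,0],[0,0,0,0,0,0],[0,0,0,0,0,0]])

```text
clock: 3.7
tool_pos: [0.4864, -0.1895, 0.0396]
orientation: [179.9, -0.0, -101.4]
force: [-4.0, 2.7, 6.3]
opening: 0.0112
```

Gripped (opening 11.2 mm). Next I lift straight out, then carry and turn.

Request:
servo_tool(rows=[[0,0,5,0,0,0],[0,0,15,0,0,0],[0,0,25,0,0,0],[0,0,30,0,0,0],[0,0,30,0,0,0]])

```text
clock: 4.12
tool_pos: [0.4872, -0.1897, 0.1456]
orientation: [179.9, -0.0, -101.4]
force: [1.7, -1.2, -1.4]
opening: 0.0109
```

Request:
servo_tool(rows=[[2.5,22.3,0,0,0,-4.7],[2.5,22.3,0,0,0,-4.7],[2.5,22.3,0,0,0,-4.7],[2.5,22.3,0,0,0,-4.7],[2.5,22.3,0,0,0,-4.7]])

```text
clock: 4.53
tool_pos: [0.5001, -0.0772, 0.145]
orientation: [-180.0, 0.0, -125.1]
force: [-0.1, 0.1, -1.5]
opening: 0.0107
```

Request:
servo_tool(rows=[[2.5,22.3,0,0,0,-4.7],[2.5,22.3,0,0,0,-4.7],[2.5,22.3,0,0,0,-4.7],[2.5,22.3,0,0,0,-4.7],[2.5,22.3,0,0,0,-4.7]])

```text
clock: 4.95
tool_pos: [0.5126, 0.0345, 0.1448]
orientation: [-180.0, 0.0, -148.6]
force: [-0.1, -0.4, -1.1]
opening: 0.0104
```

Request:
servo_tool(rows=[[2.5,22.3,0,0,0,-4.7],[2.5,22.3,0,0,0,-4.7],[2.5,22.3,0,0,0,-4.7],[2.5,22.3,0,0,0,-4.7],[2.5,22.3,0,0,0,-4.7]])

```text
clock: 5.37
tool_pos: [0.5251, 0.146, 0.1448]
orientation: [180.0, 0.0, -172.1]
force: [0.6, -0.7, -1.1]
opening: 0.0108
```

Request:
servo_tool(rows=[[1.5,22.3,0,0,0,-4.7],[0,0,0,0,0,0],[0,0,0,0,0,0]])

```text
clock: 5.62
tool_pos: [0.5265, 0.1681, 0.1445]
orientation: [-180.0, -0.0, -176.4]
force: [0.4, -0.7, -0.7]
opening: 0.0106
```

```bash
python3 - <<'E'
from h import *
a,_=snap('top','t2');b,_=snap('side','s2')
g=lambda im,x0,y0,w,h,W,H:cv2.resize(im[y0:y0+h,x0:x0+w],(W,H),interpolation=cv2.INTER_CUBIC)[:,:,::-1]
cv2.imwrite('pics/c3.png',np.hstack([g(a,160,150,100,100,400,400),g(b,180,170,120,120,400,400)]))
o=ctrl.get_obs();print(o['tool_pos'],o['orientation'],o['force'])
E
```

```text
[0.52625573 0.16681541 0.14447297] [-1.79990214e+02 -2.20787693e-02 -1.76494598e+02] [-0.2865037  -0.15886606 -1.41284701]
```

View pics/c3.png

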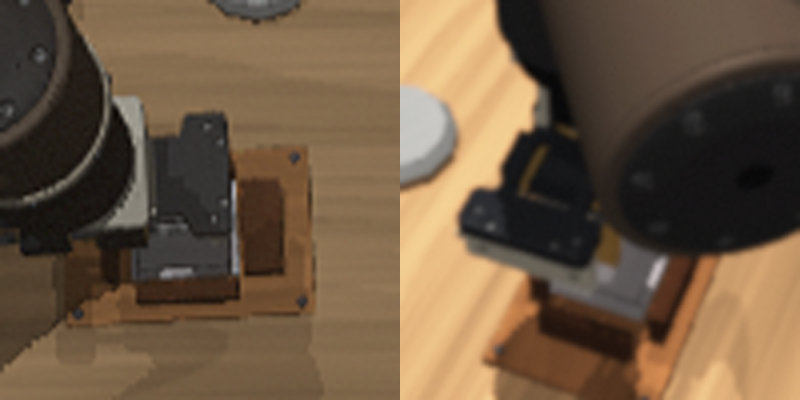

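The arm blocks most of both views; in the side crop only part of the brass shows, at about (608,245). I'll go down to just above the plate and look again.

Request:
servo_tool(rows=[[0,0,-25,0,0,-0.5],[0,0,-20,0,0,0],[0,0,-10,0,0,0],[0,0,-2,0,0,0],[0,0,0,0,0,0]])

```text
clock: 6.13
tool_pos: [0.5264, 0.1664, 0.0874]
orientation: [-179.9, -0.1, -177.1]
force: [-1.2, -0.1, 0.1]
opening: 0.0105
```

```bash
python3 - <<'E'
from h import *
a,_=snap('top','t3');b,_=snap('side','s3')
g=lambda im,x0,y0,w,h,W,H:cv2.resize(im[y0:y0+h,x0:x0+w],(W,H),interpolation=cv2.INTER_CUBIC)[:,:,::-1]
cv2.imwrite('pics/c4.png',np.hstack([g(a,170,180,70,70,350,350),g(b,200,210,90,90,450,450)[:350]]))
o=ctrl.get_obs();print(o['tool_pos'],o['orientation'],o['force'])
E
```

```text
[0.52721723 0.16713067 0.08856162] [ 1.79979552e+02  7.03857671e-02 -1.77053252e+02] [-1.31942766  0.07563265 -0.33729896]
```

View pics/c4.png

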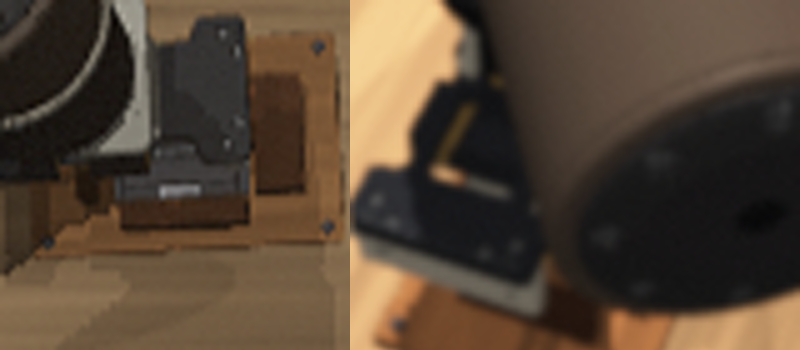

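Vision is fully blocked here, so I go by force. A small step down first, to see whether the blade enters the gap or lands on the plate (45 mm) or the jaw (40 mm).

Request:
servo_tool(rows=[[0,0.4,-3,0,0,0],[0,0,-3,0,0,0],[0,0,-3,0,0,0],[0,0,-2,0,0,0],[0,0,0,0,0,0]])

```text
clock: 6.65
tool_pos: [0.5262, 0.1674, 0.0761]
orientation: [-180.0, -0.0, -177.1]
force: [0.5, -0.1, -0.7]
opening: 0.0109
```

Request:
servo_tool(rows=[[0,0,-2,0,0,0],[0,0,-1.5,0,0,0],[0,0,-1,0,0,0],[0,0,0,0,0,0],[0,0,0,0,0,0]])

```text
clock: 7.07
tool_pos: [0.5264, 0.1672, 0.072]
orientation: [-180.0, -0.0, -177.1]
force: [0.5, -3.2, -2.0]
opening: 0.011
```

The blade is entering, and a -y force shows it rubbing the jaw. I'll ease off -y and continue.

Request:
servo_tool(rows=[[0,-0.8,0,0,0,0],[0,0,-2,0,0,0],[0,0,-2,0,0,0],[0,0,-1,0,0,0],[0,0,0,0,0,0]])

```text
clock: 7.48
tool_pos: [0.5263, 0.1667, 0.0666]
orientation: [-180.0, -0.0, -177.1]
force: [-0.0, -1.2, -1.2]
opening: 0.0109
```

Request:
servo_tool(rows=[[0,-0.2,-2,0,0,0],[0,0,-2,0,0,0],[0,0,-2,0,0,0],[0,0,-2,0,0,0],[0,0,0,0,0,0]])

```text
clock: 7.9
tool_pos: [0.5263, 0.1665, 0.0585]
orientation: [-180.0, -0.0, -177.1]
force: [0.2, -0.1, -1.3]
opening: 0.0109
```

Request:
servo_tool(rows=[[0,0,-2,0,0,0],[0,0,-1.5,0,0,0],[0,0,-1,0,0,0],[0,0,0,0,0,0],[0,0,0,0,0,0]])

```text
clock: 8.32
tool_pos: [0.5265, 0.1665, 0.0545]
orientation: [-180.0, -0.0, -177.1]
force: [0.1, 0.4, -0.6]
opening: 0.0108
```

Request:
servo_tool(rows=[[0,0,-0.7,0,0,0],[0,0,-0.5,0,0,0],[0,0,-0.4,0,0,0],[0,0,0,0,0,0],[0,0,0,0,0,0]])

```text
clock: 8.73
tool_pos: [0.5267, 0.1666, 0.0541]
orientation: [180.0, 0.0, -177.0]
force: [-3.1, -1.1, 9.5]
opening: 0.0108
```

It seats firmly at TCP z 54 mm (9.5 N, and 53.6 mm was expected). I'll release and rise.

Request:
servo_tool(rows=[[0,0,0.5,0,0,0],[0,0,0,0,0,0],[0,0,0,0,0,0],[0,0,0,0,0,0],[0,0,0,0,0,0]], fingers=40)

```text
clock: 9.15
tool_pos: [0.5265, 0.1665, 0.0533]
orientation: [-180.0, -0.0, -177.1]
force: [-0.3, 0.2, -0.2]
opening: 0.0373
```

Request:
servo_tool(rows=[[0,0,3,0,0,0],[0,0,10,0,0,0],[0,0,25,0,0,0],[0,0,35,0,0,0],[0,0,35,0,0,0]])

```text
clock: 9.57
tool_pos: [0.526, 0.166, 0.1629]
orientation: [-179.9, -0.1, -177.1]
force: [0.3, 0.6, -0.5]
opening: 0.0398
```

Request:
servo_tool(rows=[[0,-40,10,0,0,0],[0,-40,10,0,0,0],[0,-40,0,0,0,0],[0,-40,0,0,0,0],[0,-40,0,0,0,0]], fingers=0)

```text
clock: 9.98
tool_pos: [0.5264, -0.035, 0.183]
orientation: [180.0, 0.1, -177.0]
force: [1.2, 0.6, 0.9]
opening: 0.0124
```

```bash
python3 - <<'E'
from h import *
np.set_printoptions(precision=4,suppress=True)
a,_=snap('top','t4');b,_=snap('side','s4')
g=lambda im,x0,y0,w,h,W,H:cv2.resize(im[y0:y0+h,x0:x0+w],(W,H),interpolation=cv2.INTER_CUBIC)[:,:,::-1]
cv2.imwrite('pics/c5.png',np.hstack([g(a,166,168,80,80,400,400),g(b,200,200,80,80,400,400)]))
for n,t in(('top','t4'),('side','s4')):
    P,p,d=cloud(n,t)
    for l,cx,cy,z0,z1 in(('plate',.528,.12,.0425,.05),('sp',.528,.16,.06,.09)):
        m=(d>0)&(P[...,2]>z0)&(P[...,2]<z1)&(abs(P[...,0]-cx)<.06)&(abs(P[...,1]-cy)<.05)
        k,lab,st,ce=cv2.connectedComponentsWithStats(m.astype(np.uint8))
        for i in range(1,k):
            if st[i,4]<8: continue
            q=P[lab==i]; r=cv2.minAreaRect((q[:,:2]*1000).astype(np.float32))
            print(n,l,st[i,4],ce[i],q.mean(0),q[:,2].max(),np.round(r[0],1),np.round(r[1],1),round(r[2],1))
o=ctrl.get_obs();print(o['tool_pos'],o['orientation'],o['force'])
E
```

```text
top plate 143 [210.6993 213.5874] [0.5077 0.1046 0.046 ] 0.049860195689364506 [510. 111.] [30.5 64.8] 5.0
top plate 8 [203.5 221.5] [0.4846 0.126  0.0442] 0.04622533924245076 [484.5 126. ] [17.3  4.1] 44.4
side plate 538 [244.9944 245.5558] [0.527  0.1192 0.0442] 0.048757636518890535 [527.9 124.8] [69.5 86.2] 3.0
side sp 118 [237.6102 256.2458] [0.5227 0.1698 0.0709] 0.07916328923734706 [523.7 168. ] [35.8 13.2] 1.5
[ 0.5258 -0.0379  0.1825] [-179.9809    0.0234 -177.3228] [ 0.8573  1.6917 -0.245 ]
```

View pics/c5.png

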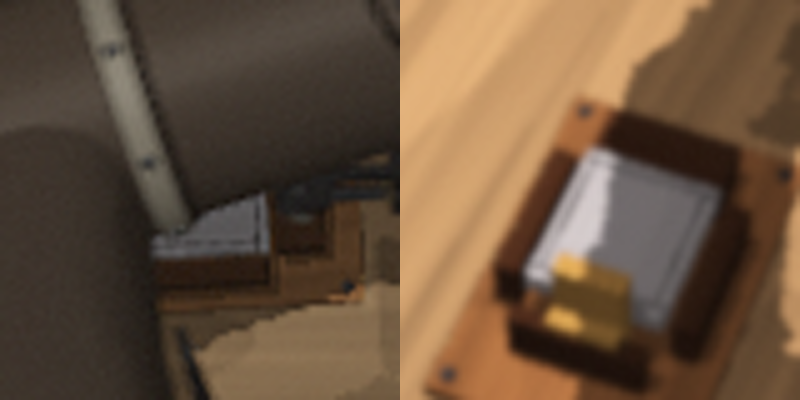

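Side view: the brass spacer stands upright at crop (590,300) with its lip on the dark thin jaw and the plate still proud. Depth gives the spacer top at about 76 mm, centre (0.524, 0.168), square within 2°, all consistent with being home. Now I press the plate centre (0.528, 0.121) with closed fingers.

Request:
servo_tool(rows=[[0,40,0,0,0,0],[1,40,-10,0,0,0],[1,40,-10,0,0,0],[0,30,-20,0,0,0],[0,9,-25,0,0,0]])

```text
clock: 10.5
tool_pos: [0.5302, 0.1301, 0.1183]
orientation: [179.9, 0.3, -176.9]
force: [1.7, -0.7, -0.4]
opening: 0.0005
```

Request:
servo_tool(rows=[[0,0,-25,0,0,0],[0,0,-20,0,0,0],[0,0,-10,0,0,0],[0,0,-5,0,0,0],[0,0,0,0,0,0]])

```text
clock: 10.92
tool_pos: [0.5284, 0.1254, 0.0562]
orientation: [-180.0, -0.0, -177.1]
force: [-0.4, 0.6, 1.6]
opening: 0.0003
```

Request:
servo_tool(rows=[[0,-4.4,0,0,0,0],[0,0,-4,0,0,0],[0,0,-3,0,0,0],[0,0,-2,0,0,0],[0,0,0,0,0,0]])

```text
clock: 11.33
tool_pos: [0.5285, 0.1209, 0.0474]
orientation: [180.0, 0.0, -177.1]
force: [-0.4, 0.8, -1.2]
opening: 0.0004
```

Request:
servo_tool(rows=[[0,0,-1,0,0,0],[0,0,-1,0,0,0],[0,0,-1,0,0,0],[0,0,0,0,0,0],[0,0,0,0,0,0]])

```text
clock: 11.75
tool_pos: [0.5287, 0.1212, 0.045]
orientation: [-180.0, 0.0, -177.0]
force: [-2.1, -0.6, 6.5]
opening: 0.0002
```

Contact with the plate at 45 mm, as expected. I'll press down to the stop.

Request:
servo_tool(rows=[[0,0,-1,0,0,0],[0,0,-1,0,0,0],[0,0,-1,0,0,0],[0,0,-1,0,0,0],[0,0,0,0,0,0]])

```text
clock: 12.17
tool_pos: [0.5287, 0.1212, 0.0412]
orientation: [-180.0, 0.0, -177.0]
force: [-2.9, -0.4, 9.7]
opening: 0.0
```

Request:
servo_tool(rows=[[0,0,-1,0,0,0],[0,0,-0.7,0,0,0],[0,0,0,0,0,0],[0,0,0,0,0,0]])

```text
clock: 12.5
tool_pos: [0.5287, 0.1212, 0.0402]
orientation: [180.0, 0.0, -177.0]
force: [-4.8, -0.5, 15.6]
opening: 0.0004
```

At the stop: 15.6 N at z 40.2 mm. One last look before handing in.

```bash
python3 - <<'E'
from h import *
np.set_printoptions(precision=4,suppress=True)
a,_=snap('top','t5');b,_=snap('side','s5')
g=lambda im,x0,y0,w,h,W,H:cv2.resize(im[y0:y0+h,x0:x0+w],(W,H),interpolation=cv2.INTER_CUBIC)[:,:,::-1]
cv2.imwrite('pics/c6.png',np.hstack([g(a,166,168,80,80,400,400),g(b,190,200,100,100,400,400)]))
P,p,d=cloud('side','s5')
m=(d>0)&(p[...,0]>1.5*p[...,2].astype(float)+20)&(P[...,2]>.06)&(P[...,2]<.085)&(abs(P[...,0]-.527)<.03)&(abs(P[...,1]-.168)<.02)
q=P[m]; print(len(q), q.mean(0) if len(q) else 0, cv2.minAreaRect((q[:,:2]*1000).astype(np.float32)) if len(q)>4 else 0)
o=ctrl.get_obs();print(o['clock'],o['tool_pos'],o['orientation'],o['force'])
E
```

```text
0 0 0
12.6 [0.5288 0.1212 0.0403] [ 179.9977    0.0551 -177.0206] [-4.9676 -0.4677 15.6848]
```

View pics/c6.png

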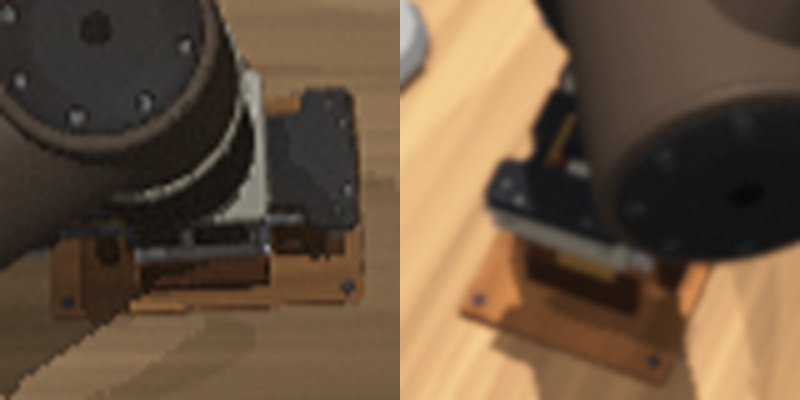

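Side view: the lip is still on the jaw at crop (590,265), and the gripper body is above it; the body's underside is near 106 mm and the spacer top at 76 mm. The force is steady at 15.7 N, so I hand in.

```bash
python3 -c "
from plant import ctrl
print(ctrl.close_job())"
```

```text
the job is handed in; nothing more can be done
None
```

The thin spacer is in the wide gap with its lip on the thin jaw and released, and I handed the job in while the fingers held the plate pressed. The hand-in reported no verdict.

- **Spacer after release:** a clear side view before pressing showed it upright, with its top at about 76 mm and square to the jaw within about 2°. It sat near (0.524, 0.168), about midway along the jaw, and the plate was still proud.
- **Plate pressed:** the fingertips were at z 40.3 mm, level with the jaw tops, with a steady 15.7 N downward. There was also a sideways force of about 5 N along x. The clock read 12.6 s just before hand-in.
- **Not confirmed at the end:** in the final pictures the arm hid most of the spacer and plate. The lip was still visible on the jaw, but my depth check found no spacer points. That leaves the spacer's final height, the plate's final flatness and its centring inferred from the earlier view and the forces.
- **Other things:** I felt no contact with the thick spacer or the other items, but I did not measure their positions again.

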